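Height check of a vented housing under the bridge gauge

TASK

One housing in the packed row has a vent plug in its top: tip it forward out of the row until it leans on the rack's rail, then lift it out and set it down gently, upright, in the lane of the bridge gauge, on the robot's side of the bar, and let go. Then push it along the lane under the bar to check that the plug clears, until all of it stands past the bar on the gauge's plate. Leave the other housings standing in the row, do not knock the bridge, and leave everything else on the bench where it is.

Things in the scene. Friction and masses are not known exactly. Their poses are not given: they have to be found in the camera images.
- housing_vent: Housing to check: die-cast aluminium box 78 mm deep (x), 34 thick (y), 110 tall (z), plus a round steel vent plug 17 mm across, 8 high in the middle of its top (118 over all); 0.3 to 0.6 kg. Starts upright in one of the three middle places of the row, its x towards the rack's back. Origin: centre of its underside.
- rack: Low rack fixed to the bench, 150 mm deep (x, away from the robot to the back panel), 195 wide (y). Origin: centre of its underside. Floor 8 thick; back panel 74 high, inner face at x = +69, outer at +77; end cheeks 58 high. The backs of the housings stand free above the back panel, with 60 mm of clear space behind.
- row_middle (a point): Middle of the row, on the rack's floor (8 mm above the bench); axes as the rack's. Five housings stand here, 35.5 mm apart along y (1.5 mm gaps), their tops 110 mm and plug 118 mm above this point; fronts at x = -39, backs at x = +39.
- rail (a point): Middle of the axis of the rack's gallery rail: round, 8 mm thick, along y, 53 mm above the bench, 45 mm in front of the housings' fronts. A housing tipped about its front bottom edge balances at about 35 degrees; short of that it falls back, beyond it leans on the rail by itself at about 42 degrees from upright.
- gauge: Bridge height gauge fixed to the bench. Origin: on the bench under the middle of its bar; x is the way the part is pushed, away from the robot. Base plate 110 mm wide, x = -125 to +135, top 8 mm above the bench. Two guide strips along x, x = -121 to +131, 8 wide, 10 high, leave a lane 44 wide (y = -22 to +22). Cross foot 40 by 260.
- bridge: The gauge's bridge, same origin and axes as the gauge: limit bar along y, 12 mm thick (x), 14 high, its underside 121 above the base plate (129 above the bench), top 143 above the bench; posts 12 by 20 mm at y = +-115, 210 mm free between them; clamp screw heads on the posts up to 151.
- under_bar (a point): Point on the top face of the gauge's base plate, in the middle of the lane, straight under the bar's centre line; axes as the gauge's.
- housing_a: One of the four other housings of the row: same box 78 x 34 x 110 mm, no plug, only a dark 12 mm hole in its top. Origin: centre of its underside.
- housing_b: One of the four other housings of the row: same box 78 x 34 x 110 mm, no plug, only a dark 12 mm hole in its top. Origin: centre of its underside.
- housing_c: One of the four other housings of the row: same box 78 x 34 x 110 mm, no plug, only a dark 12 mm hole in its top. Origin: centre of its underside.
- housing_d: One of the four other housings of the row: same box 78 x 34 x 110 mm, no plug, only a dark 12 mm hole in its top. Origin: centre of its underside.
- jar: Bystander: white plastic screw jar, 54 mm across, 85 tall. Origin: centre of its underside.
- bottle_mid: Bystander: amber glass bottle with black cap, 58 mm across, 115 tall. Origin: centre of its underside.
- beaker: Bystander: glass beaker, 64 mm across, 85 tall. Origin: centre of its underside.
- weight: Bystander: brass calibration weight with a knob, 42 mm across, 66 tall. Origin: centre of its underside.
- bottle_back: Bystander: amber glass bottle with white cap, 64 mm across, 135 tall. Origin: centre of its underside.
- screwdriver: Bystander: screwdriver lying flat, 160 mm long along its x axis. Origin: within its handle axis, middle of its underside.
- dish: Bystander: shallow glass dish, 90 mm across, 16 tall. Origin: centre of its underside.

How it is judged:
By the outcome, as a careful person would: the job done as asked, in the order asked, and still so for the second after the job is handed in, with the robot touching nothing.
It also fails if it takes over 72 s, if anything falls off the work surface, if the arm or the gripper's body presses on something with over 40 N, if the wrist force passes 120 N, or if a joint passes its speed limit or range.

ROBOT

A 6-joint arm with a two-finger parallel gripper is mounted at the origin on the work surface. World frame = base frame: x ahead of the robot, y to its left, z up, the work surface at z = 0. Lengths are in m, angles in rad, forces in N, time in s.
With the tool pointing down it reaches from about 0.4 to 0.825 m from the base axis. Payload 7 kg.
Tool frame: the origin (TCP) lies at the very end of the fingers, on their centre line; the grasp point (between the pads) lies 19 mm behind it; z points along the fingers, y is the line along which they close (so a half turn about z gives the same grasp; the last joint's range is limited). The gripper opens to 88 mm and grips with 3 to 60 N. Pads are 19 mm wide; open, the fingers measure 130 mm over their backs; the gripper's body (78 mm by 193 mm) begins 47 mm behind the grasp point.
Start: joints at [1.583, 0.359, 0.012, 0, -1.224, -0.288], TCP at [0.184, 0.649, 0.227] pointing down, gripper open.
Joint ranges: [-3.07, 3.07], [-1.43, 2.12], [-1.02, 1.25], [-3.03, 1.67], [-3.05, -0], [-3.03, 3.03]. Speed limits (rad/s): [2.39, 2.39, 3.01, 3.14, 3.14, 3.14].

INTERFACE

Orientations are given as a 3x3 rotation matrix whose columns are the frame's x, y, z axes.
In Python, from rig import r gives the robot as it stands.
- The arm moves only by the shell command python3 jog.py [OPENING] [FORCE], which reads ROWS from standard input. ROWS is a JSON list of rows, 1 to 10 of them, each written [[dx, dy, dz], turn]: dx, dy, dz in m, then a turn about the tool's z in rad; each row shifts and turns the commanded pose from where the row before left it, along the tool's axes as they then stand; what a row does not reach is not made up. A row lasts 1/8 s, in which the tool goes at most 0.0625 m and 0.188 rad, less where a joint would pass 70% of its speed; a pose out of reach is approached as far as the arm can. OPENING is the finger opening in m, set as the command begins (- or left out keeps the last). The fingers move at their own pace and stop on an object; FORCE is the grip in N (left out, the last holds). Time passes only in rows, so rows that do not move let the fingers close. It prints the time, the measured TCP pose, the force, the opening and the grip force at its end. Input that does not fit is refused with a message, and nothing moves.
- r.state(): the state, without advancing time (a new reading comes with each control period).
- r.camera(name): name is "side" or "top"; returns a dict with "pixels" (384x512x3 uint8, red, green, blue), "intrinsics" (3x3 intrinsics, pixels), "world_to_cam" (4x4, takes a point from world to camera coordinates). Camera axes: x right, y down, z forward; pixel columns grow to the right and rows downward; lengths in m; the calibration is good to about 2 mm. A picture is of the moment at which its call begins. There is no depth.
- r.close_job(): hands the job in; it is judged then, once.
The state is a dict: "clock": time; "joint_pos": joint angles; "dq": joint speeds; "joint_torque": joint torques, N m; "position": TCP position; "tool_rot": TCP orientation; "wrist_force": force on the tool from outside, world axes, zero at the start; "torque": the same for the moment, N m; "gripper_width": finger opening in m; "grip_force": force on a finger pad.
Only numpy, scipy, OpenCV 4.12 (cv2) and the standard library are available. Lean on these libraries where they do the work, as an engineer would, in place of code of your own. Each camera call takes 0.05 s, during which the arm holds its last target. There are 200 camera calls.

## Working session

There is one attempt and no reset: what is moved stays moved. The work goes in short steps, Python scripts to look and compute and a shell command to move; the robot and the scene stay as the last step left them, time stands still between calls to the robot, and variables do not carry over. Pictures are saved under pics/ and viewed, at most 10 in all, crops included, and the job is handed in when it is done.

```bash
ls; mkdir -p pics; python3 - <<'E'
from rig import r
import cv2,numpy as np
for n in("top","side"):
    c=r.camera(n); cv2.imwrite(f"pics/{n}0.png",cv2.resize(c["pixels"][:,:,::-1],(768,576),interpolation=cv2.INTER_CUBIC))
    print(n,c["intrinsics"].tolist(),np.round(c["world_to_cam"],4).tolist())
s=r.state();print(s["clock"],s["position"],np.round(s["tool_rot"],3).tolist(),s["wrist_force"])
E
```

```text
jog.py
pics
rig.py
top [[352.78383909823486, 0.0, 249.94440804967994], [0.0, 352.78383909823486, 184.43272749475545], [0.0, 0.0, 1.0]] [[0.0597, -0.9982, 0.006, -0.0451], [-0.9759, -0.0596, -0.2098, 0.5704], [0.2097, 0.0067, -0.9777, 0.9714], [0.0, 0.0, 0.0, 1.0]]
side [[361.7416590388833, 0.0, 253.82752923117405], [0.0, 361.7416590388833, 186.04454269637392], [0.0, 0.0, 1.0]] [[0.9716, -0.2361, 0.0172, -0.5454], [-0.1346, -0.6106, -0.7805, 0.121], [0.1948, 0.756, -0.625, 1.2171], [0.0, 0.0, 0.0, 1.0]]
0.1 [0.18370397 0.64908378 0.22570658] [[0.962, -0.272, -0.0], [-0.272, -0.962, -0.001], [0.0, 0.001, -1.0]] [-0.23239686 -0.76467573 -0.60269412]
```

View pics/top0.png

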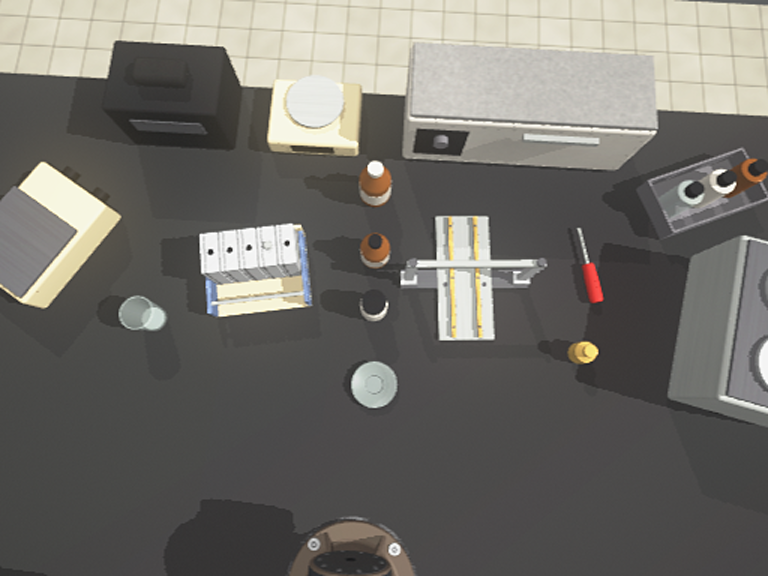

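View pics/side0.png

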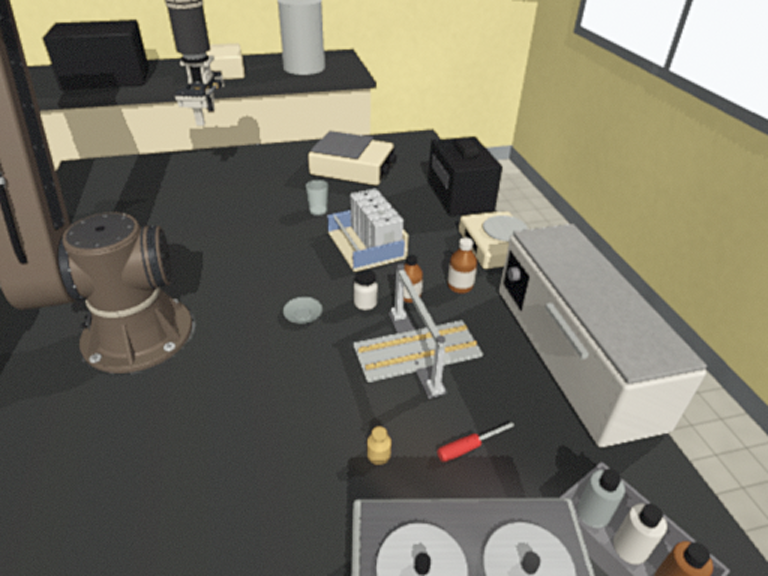

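The top view puts the vent plug at about (267,244) in the enlarged picture, second place from the right (−y) end of the row. The gauge's yellow strips run from (452,217) to (477,337). Next I measure the rack and gauge.

```bash
cat > h.py <<'E'
from rig import r
import cv2,numpy as np
def ray(c,u,v,z):
    W=c["world_to_cam"];R=W[:3,:3];o=-R.T@W[:3,3]
    d=R.T@np.linalg.solve(c["intrinsics"],[u,v,1]);return (o+d*(z-o[2])/d[2])[:2]
def proj(c,p):
    q=c["intrinsics"]@(c["world_to_cam"][:3,:3]@p+c["world_to_cam"][:3,3]);return q[:2]/q[2]
E
python3 - <<'E'
from h import *
c=r.camera("top");im=c["pixels"];hs=cv2.cvtColor(im,cv2.COLOR_RGB2HSV)
m=((hs[...,0]>15)&(hs[...,0]<30)&(hs[...,1]>110)&(hs[...,2]>120)).astype(np.uint8)
m[:140]=0;m[230:]=0;m[:,:285]=0;m[:,335:]=0
L=[]
for lo,hi in((290,309),(309,330)):
    v,u=np.nonzero(m[:,lo:hi]);u=u+lo
    P=np.array([ray(c,a,b,.018) for a,b in zip(u+.0,v+.0)])
    vx,vy,x0,y0=cv2.fitLine(P.astype(np.float32),2,0,.01,.01).ravel()
    print("strip",len(u),np.degrees(np.arctan2(vy,vx)),P.min(0),P.max(0),P.mean(0))
# dark holes
g=cv2.cvtColor(im,cv2.COLOR_RGB2GRAY)[145:200,130:205]
n,l,s,ce=cv2.connectedComponentsWithStats((g<90).astype(np.uint8))
for i in range(1,n):
    if s[i,4]<60:
        u,v=ce[i]+[130,145]
        if 155<v<175 : print(s[i],u,v,ray(c,u,v,.118))
# blue/cheek & crops
cv2.imwrite("pics/rack1.png",cv2.resize(im[140:220,125:215,::-1],(720,640)[:1]+(600,),interpolation=cv2.INTER_CUBIC))
cv2.imwrite("pics/g1.png",cv2.resize(im[135:235,260:370,::-1],(660,600),interpolation=cv2.INTER_CUBIC))
E
```

```text
strip 138 3.7835584 [ 0.47026881 -0.17537767] [ 0.71661587 -0.15592877] [ 0.58833849 -0.16522334]
strip 138 3.5859034 [ 0.47332752 -0.22600937] [ 0.71990002 -0.20592073] [ 0.59486584 -0.21677453]
[60 16  3  3  7] 191.0 161.71428571428572 [0.61451542 0.15728389]
[35 18  3  4  8] 165.75 164.75 [0.6014523  0.22665772]
[ 9 21  3  4  8] 140.0 167.5 [0.58918097 0.29720006]
[22 20  3  3  7] 152.71428571428572 166.0 [0.5956409  0.26245497]
```

View pics/rack1.png

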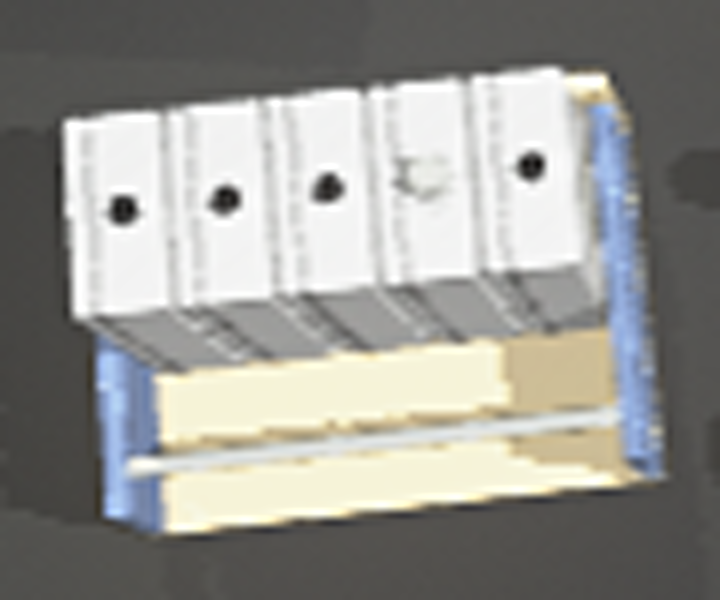

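View pics/g1.png

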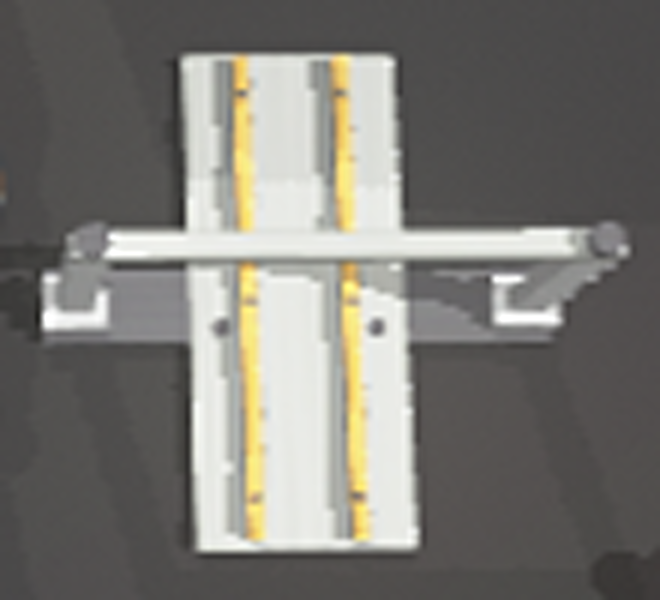

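```bash
cat >> h.py <<'E'
RO,RY=np.array([.608,.192]),np.radians(10.25)   # vent housing centre (row frame), rack yaw
GO,GY=np.array([.590,-.191]),np.radians(3.7)
def W(o,y,x,t=0.): return o+np.array([np.cos(y)*x-np.sin(y)*t,np.sin(y)*x+np.cos(y)*t])
def go(xy,z,yaw):
    """turn first, then shift, in tool axes; yaw = world yaw wanted of the tool's x"""
    s=r.state();R=s["tool_rot"];y0=np.arctan2(R[1,0],R[0,0])
    a=-(yaw-y0);a=(a+np.pi)%(2*np.pi)-np.pi
    x=np.array([np.cos(yaw),np.sin(yaw),0]);d=np.array([*xy,z])-s["position"]
    yv=np.cross([0,0,-1],x)
    print("turn",round(a,4),"shift",np.round([d@x,d@yv,-d[2]],4),"force",np.round(s["wrist_force"],1),"t",round(s["clock"],2))
E
python3 -c "
from h import *
go(W(RO,RY,.068),.226,RY-np.pi/2)
c=r.camera('top');print(ray(c,319,175.7,.143), [proj(r.camera('side'),np.array([*W(GO,GY,0,t),.143])) for t in(-.1,.1)])
"
```

```text
turn 1.1161 shift [ 5.254e-01 -4.041e-01 -2.000e-04] force [-0.1 -0.2  0. ] t 0.15
[ 0.58987514 -0.19616961] [array([290.99282149, 223.72379933]), array([267.88124017, 181.89320351])]
```

```bash
echo '[[[0, 0, 0], 0.186], [[0, 0, 0], 0.186], [[0, 0, 0], 0.186], [[0, 0, 0], 0.186], [[0, 0, 0], 0.186], [[0, 0, 0], 0.186]]' | python3 jog.py 0 20
echo '[[[0.045, -0.035, 0], 0], [[0.045, -0.035, 0], 0], [[0.045, -0.035, 0], 0], [[0.045, -0.035, 0], 0], [[0.045, -0.035, 0], 0], [[0.045, -0.035, 0], 0], [[0.045, -0.035, 0], 0], [[0.045, -0.035, 0], 0], [[0.045, -0.035, 0], 0], [[0.045, -0.035, 0], 0]]' | python3 jog.py
python3 -c "
from h import *
go(W(RO,RY,.068),.226,RY-np.pi/2)"
```

```text
clock: 1.05
position: [0.1838, 0.6494, 0.2265]
tool_rot: [[0.172, -0.985, -0.0], [-0.985, -0.172, -0.0], [0.0, 0.0, -1.0]]
wrist_force: [0.1, 0.6, 0.1]
gripper_width: 0.0336
grip_force: 0.0
clock: 2.3
position: [0.6096, 0.2676, 0.2267]
tool_rot: [[0.178, -0.984, 0.0], [-0.984, -0.178, 0.0], [-0.0, -0.0, -1.0]]
wrist_force: [0.7, 0.7, 0.2]
gripper_width: 0.0007
grip_force: 0.0
turn 0.0003 shift [ 0.0742 -0.053   0.0007] force [0.7 0.7 0.2] t 2.3
```

```bash
echo '[[[0.037, -0.027, 0], 0], [[0.037, -0.026, 0], 0], [[0, 0, 0], 0], [[0, 0, 0], 0]]' | python3 jog.py
python3 -c "
from h import *
go(W(RO,RY,.068),.107,RY-np.pi/2)
c=r.camera('top');cv2.imwrite('pics/a.png',cv2.resize(c['pixels'][100:230,110:260,::-1],(690,598),interpolation=cv2.INTER_CUBIC))"
```

```text
clock: 2.8
position: [0.6736, 0.2054, 0.2262]
tool_rot: [[0.177, -0.984, -0.001], [-0.984, -0.177, -0.0], [-0.0, 0.001, -1.0]]
wrist_force: [-0.4, 0.6, -0.0]
gripper_width: 0.0004
grip_force: 0.0
turn -0.0007 shift [ 0.0015 -0.0011  0.1192] force [-0.4  0.6 -0. ] t 2.8
```

View pics/a.png

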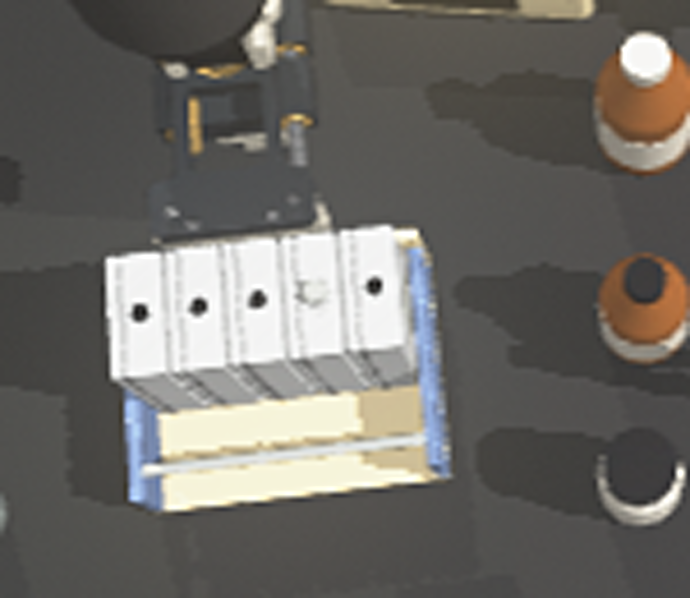

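The row is undisturbed: the plug is at (312,292) in the crop, and the gripper is behind it and above. I'll descend behind the vent housing.

```bash
echo '[[[0.001, -0.001, 0.04], 0], [[0, 0, 0.04], 0], [[0, 0, 0.038], 0], [[0, 0, 0], 0], [[0, 0, 0], 0]]' | python3 jog.py
python3 -c "
from h import *
go(W(RO,RY,.060),.107,RY-np.pi/2)"
```

```text
clock: 3.48
position: [0.6755, 0.2058, 0.1105]
tool_rot: [[0.18, -0.984, 0.002], [-0.984, -0.18, 0.0], [-0.0, -0.002, -1.0]]
wrist_force: [0.5, -0.7, -0.2]
gripper_width: 0.0007
grip_force: 0.0
turn 0.0016 shift [0.0016 0.0089 0.0035] force [ 0.5 -0.7 -0.2] t 3.48
```

```bash
echo '[[[0.001, 0, 0.003], 0], [[0, 0.004, 0], 0], [[0, 0.004, 0], 0], [[0, 0.004, 0], 0], [[0, 0.004, 0], 0], [[0, 0.004, 0], 0], [[0, 0, 0], 0]]' | python3 jog.py
python3 -c "
from h import *
go(W(RO,RY,.003),.107,RY-np.pi/2)
c=r.camera('top');print(c['pixels'].shape)
cv2.imwrite('pics/b.png',cv2.resize(np.hstack([c['pixels'][130:230,120:230],r.camera('side')['pixels'][110:210,200:310]])[:,:,::-1],(800,364),interpolation=cv2.INTER_CUBIC))"
```

```text
clock: 4.35
position: [0.6555, 0.2004, 0.106]
tool_rot: [[0.178, -0.984, 0.001], [-0.984, -0.178, 0.0], [-0.0, -0.001, -1.0]]
wrist_force: [3.1, 0.3, 2.5]
gripper_width: 0.0004
grip_force: 1.1
turn 0.0003 shift [-0.0002  0.0452 -0.001 ] force [3.1 0.3 2.5] t 4.35
(384, 512, 3)
```

View pics/b.png

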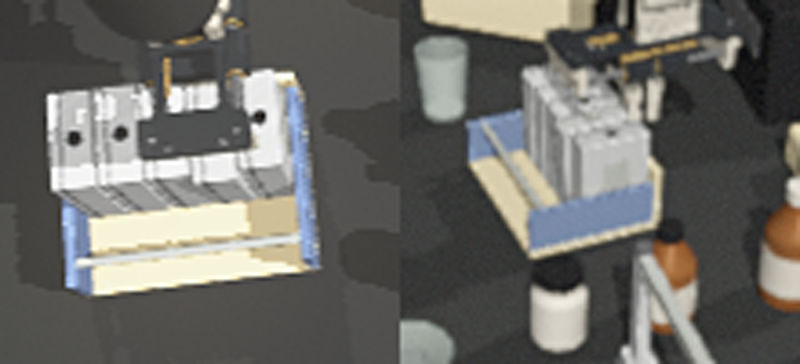

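The top view shows the vent housing tipping forward out of the row, with its front about 15 px ahead of its neighbours. I'll keep pushing.

```bash
echo '[[[0, 0.005, 0], 0], [[0, 0.005, 0], 0], [[0, 0.005, 0], 0], [[0, 0.005, 0], 0], [[0, 0.005, 0], 0], [[0, 0.005, 0], 0], [[0, 0.005, 0], 0], [[0, 0, 0], 0]]' | python3 jog.py
echo '[[[0, 0.003, 0], 0], [[0, 0.003, 0], 0], [[0, 0.003, 0], 0], [[0, 0.002, 0], 0], [[0, 0, 0], 0], [[0, 0, 0], 0]]' | python3 jog.py
python3 -c "
from h import *
go(W(RO,RY,.003),.107,RY-np.pi/2)
cv2.imwrite('pics/c.png',cv2.resize(np.hstack([r.camera('top')['pixels'][130:230,120:230],r.camera('side')['pixels'][110:210,200:310]])[:,:,::-1],(800,364),interpolation=cv2.INTER_CUBIC))"
```

```text
clock: 5.45
position: [0.6199, 0.1937, 0.1052]
tool_rot: [[0.178, -0.984, -0.001], [-0.984, -0.178, -0.0], [0.0, 0.001, -1.0]]
wrist_force: [-0.2, 0.2, -0.0]
gripper_width: 0.0007
grip_force: 0.1
clock: 6.2
position: [0.61, 0.192, 0.1055]
tool_rot: [[0.178, -0.984, -0.0], [-0.984, -0.178, -0.0], [-0.0, 0.0, -1.0]]
wrist_force: [0.3, 0.1, 0.4]
gripper_width: 0.0006
grip_force: 0.0
turn 0.0001 shift [-0.0003 -0.001  -0.0015] force [0.3 0.1 0.4] t 6.2
```

View pics/c.png

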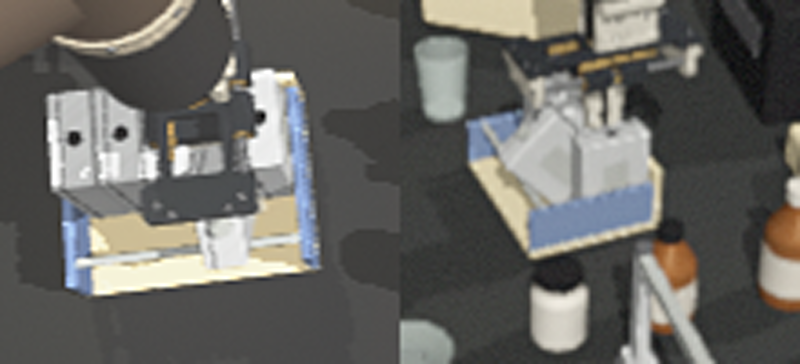

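The vent housing now leans on the rail, with its top end at about (225,255) in the top crop, and its neighbours still stand. I'll back off, rise and turn for the grasp.

```bash
echo '[[[0, -0.012, 0], 0], [[0, -0.01, -0.02], 0], [[0, 0, -0.05], 0], [[0, 0, -0.06], 0], [[0, 0, 0], -0.185], [[0, 0, 0], -0.185], [[0, 0, 0], -0.185], [[0, 0, 0], -0.185], [[0, 0, 0], -0.185]]' | python3 jog.py 0.058
echo '[[[0, 0, 0], -0.185], [[0, 0, 0], -0.185], [[0, 0, 0], -0.185], [[0, 0, 0], -0.09], [[0.06, 0, 0], 0], [[0.04, 0, 0], 0], [[0, 0, 0], 0]]' | python3 jog.py
python3 -c "
from h import *
s=r.state();print(s['joint_pos'])
go(W(RO,RY,-.070),.086,RY)
c=r.camera('top')
# predicted outline of leaning box at 42 deg
t=np.radians(42)
for a,q in((0,110),(78,110),(39,118)):
    x=(-39+a*np.cos(t)-q*np.sin(t))/1e3;z=.008+(a*np.sin(t)+q*np.cos(t))/1e3
    print(a,q,[((proj(c,np.array([*W(RO,RY,x,y),z]))-[120,130])*6).round() for y in(-.017,.017)])
cv2.imwrite('pics/d.png',cv2.resize(c['pixels'][130:230,120:230,::-1],(660,600),interpolation=cv2.INTER_CUBIC))"
```

```text
clock: 7.42
position: [0.6325, 0.196, 0.2355]
tool_rot: [[0.896, -0.445, 0.0], [-0.445, -0.896, -0.0], [0.0, 0.0, -1.0]]
wrist_force: [-0.2, -0.4, -0.1]
gripper_width: 0.0577
grip_force: 0.0
clock: 8.3
position: [0.7325, 0.2136, 0.2328]
tool_rot: [[0.984, 0.176, -0.002], [0.176, -0.984, -0.001], [-0.002, 0.001, -1.0]]
wrist_force: [-0.3, 0.1, -0.2]
gripper_width: 0.0576
grip_force: 0.0
[ 5.37901615e-01  5.03518867e-01  2.53058731e-01  1.68839326e-04
 -1.32282482e+00  1.20994815e+00]
turn -0.0018 shift [-0.1963 -0.0009  0.1468] force [-0.3  0.1 -0.2] t 8.3
0 110 [array([417., 442.]), array([344., 451.])]
78 110 [array([387., 297.]), array([312., 306.])]
39 118 [array([401., 380.]), array([326., 389.])]
```

View pics/d.png

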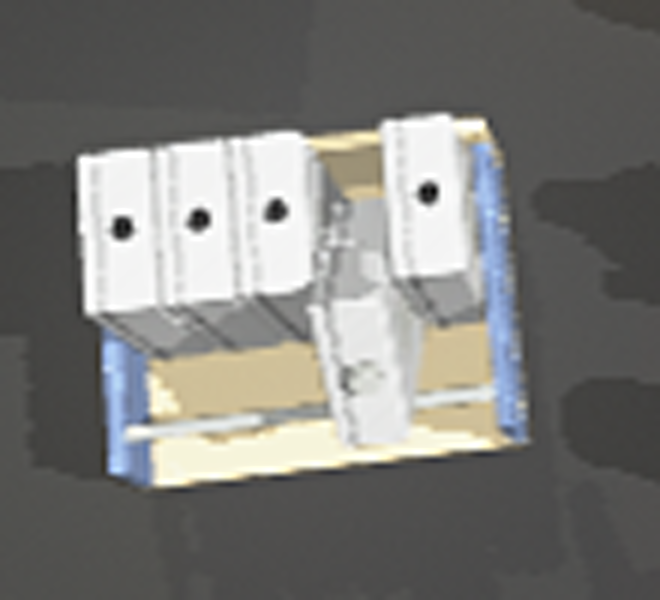

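The leaning pose matches the 42° prediction to about 1 px: top-front corners at (345,445) and (410,442), plug at (362,377).

```bash
echo '[[[-0.06, 0, 0], 0], [[-0.06, 0, 0], 0], [[-0.055, 0, 0], 0], [[-0.022, -0.001, 0], 0], [[0, 0, 0.04], 0], [[0, 0, 0.04], 0], [[0, 0, 0], 0], [[0, 0, 0], 0]]' | python3 jog.py
python3 -c "
from h import *
go(W(RO,RY,-.070),.086,RY)"
```

```text
clock: 9.35
position: [0.5369, 0.1801, 0.1574]
tool_rot: [[0.984, 0.178, 0.002], [0.178, -0.984, 0.001], [0.002, -0.0, -1.0]]
wrist_force: [0.8, -0.4, 0.1]
gripper_width: 0.0584
grip_force: 0.0
turn -0.0001 shift [0.0021 0.001  0.0714] force [ 0.8 -0.4  0.1] t 9.35
```

```bash
echo '[[[0.002, 0.001, 0.03], 0], [[0, 0, 0.03], 0], [[0, 0, 0.01], 0], [[0, 0, 0], 0], [[0, 0, 0], 0]]' | python3 jog.py
echo '[[[0, 0, 0], 0], [[0, 0, 0], 0], [[0, 0, 0], 0], [[0, 0, 0], 0], [[0, 0, 0], 0]]' | python3 jog.py 0.02 50
python3 -c "
from h import *
go(W(RO,RY,-.070),.086,RY)"
```

```text
clock: 9.98
position: [0.5392, 0.1797, 0.0872]
tool_rot: [[0.984, 0.178, 0.002], [0.178, -0.984, 0.001], [0.002, -0.001, -1.0]]
wrist_force: [-0.4, -0.2, 0.1]
gripper_width: 0.0579
grip_force: 0.0
clock: 10.6
position: [0.5383, 0.1793, 0.0859]
tool_rot: [[0.984, 0.178, 0.0], [0.178, -0.984, 0.0], [0.0, -0.0, -1.0]]
wrist_force: [-3.0, 1.7, 5.2]
gripper_width: 0.0339
grip_force: 49.4
turn -0.0004 shift [ 0.0009 -0.     -0.0001] force [-3.   1.7  5.2] t 10.6
```

```bash
echo '[[[0, 0, -0.005], 0], [[0, 0, -0.01], 0], [[0, 0, -0.01], 0], [[0, 0, -0.01], 0], [[0, 0, 0], 0]]' | python3 jog.py
echo '[[[0, 0, -0.02], 0], [[0, 0, -0.02], 0], [[0, 0, -0.025], 0], [[0, 0, -0.025], 0], [[0, 0, -0.025], 0], [[0, 0, -0.015], 0], [[0, 0, 0], 0], [[0, 0, 0], 0]]' | python3 jog.py
python3 -c "
from h import *
go(W(GO,GY,-.075),.25,GY)
cv2.imwrite('pics/e.png',cv2.resize(np.hstack([r.camera('top')['pixels'][130:230,120:230],r.camera('side')['pixels'][60:210,180:345].repeat(1,0)[:100]if 0 else cv2.resize(r.camera('side')['pixels'][60:210,180:345],(110,100))])[:,:,::-1],(800,364),interpolation=cv2.INTER_CUBIC))"
```

```text
clock: 11.22
position: [0.5389, 0.1793, 0.1219]
tool_rot: [[0.984, 0.177, 0.002], [0.177, -0.984, 0.001], [0.002, -0.001, -1.0]]
wrist_force: [0.7, 1.0, -3.5]
gripper_width: 0.0343
grip_force: 49.4
clock: 12.22
position: [0.5376, 0.1788, 0.2493]
tool_rot: [[0.984, 0.177, -0.002], [0.177, -0.984, -0.001], [-0.002, 0.0, -1.0]]
wrist_force: [-0.9, 0.2, -4.3]
gripper_width: 0.0338
grip_force: 49.4
turn 0.1134 shift [-0.0466  0.3724 -0.0007] force [-0.9  0.2 -4.3] t 12.22
```

View pics/e.png

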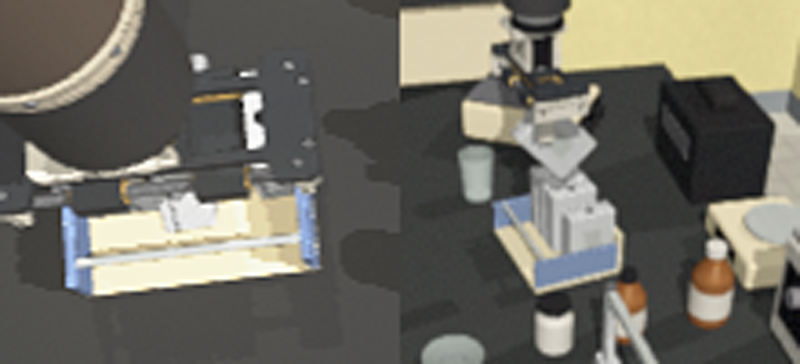

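It is held tilted at about 42° and clear above the row; two of the neighbours show standing in the side view. I'll carry it high to a spot short of the bar.

```bash
echo '[[[-0.02, 0, -0.03], 0], [[-0.03, 0, 0], 0], [[-0.02, 0, 0], 0.03], [[0, 0.04, 0], 0.04], [[0, 0.045, 0], 0.043], [[0, 0.045, 0], 0], [[0, 0.045, 0], 0], [[0, 0.045, 0], 0], [[0, 0.045, 0], 0], [[0, 0.045, 0], 0]]' | python3 jog.py
echo '[[[0, 0.03, 0], 0], [[0, 0.02, 0], 0], [[0, 0, 0], 0], [[0, 0, 0], 0]]' | python3 jog.py
python3 -c "
from h import *
go(W(GO,GY,-.108),.12,GY)"
```

```text
clock: 13.58
position: [0.4944, -0.1436, 0.2799]
tool_rot: [[0.998, 0.065, -0.001], [0.065, -0.998, -0.0], [-0.001, -0.0, -1.0]]
wrist_force: [0.8, 0.1, -3.5]
gripper_width: 0.0337
grip_force: 49.4
clock: 14.08
position: [0.4978, -0.1918, 0.28]
tool_rot: [[0.998, 0.065, -0.001], [0.065, -0.998, 0.0], [-0.001, -0.0, -1.0]]
wrist_force: [-0.9, 0.6, -3.9]
gripper_width: 0.0338
grip_force: 49.6
turn 0.0003 shift [-0.0159  0.0052  0.16  ] force [-0.9  0.6 -3.9] t 14.07
```

```bash
echo '[[[-0.016, 0.005, 0], 0], [[0, 0, 0.04], 0], [[0, 0, 0.05], 0], [[0, 0, 0.05], 0], [[0, 0, 0.03], 0], [[0, 0, 0], 0], [[0, 0, 0], 0]]' | python3 jog.py
python3 -c "
from h import *
go(W(GO,GY,-.108),.105,GY)
a=r.camera('top')['pixels'][120:250,250:400];b=r.camera('side')['pixels'][150:280,200:350]
cv2.imwrite('pics/f.png',cv2.resize(np.hstack([a,b])[:,:,::-1],(800,347),interpolation=cv2.INTER_CUBIC))"
```

```text
clock: 14.95
position: [0.4833, -0.198, 0.1122]
tool_rot: [[0.998, 0.066, 0.002], [0.066, -0.998, -0.001], [0.002, 0.001, -1.0]]
wrist_force: [0.7, -0.6, -2.6]
gripper_width: 0.034
grip_force: 49.6
turn 0.0016 shift [-0.001  -0.0001  0.0072] force [ 0.7 -0.6 -2.6] t 14.95
```

View pics/f.png

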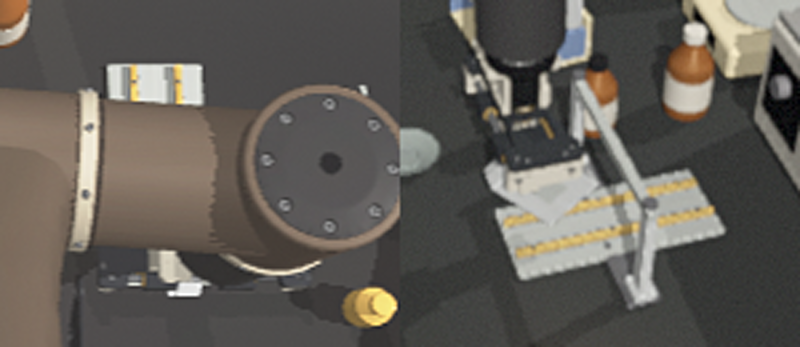

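```bash
cat > st.py <<'E'
from h import *
s=r.state();print("M",np.round(s["torque"],3),"F",np.round(s["wrist_force"],2),"z",s["position"][2],"t",s["clock"])
E
python3 st.py;echo '[[[0, 0, 0.007], 0], [[0, 0, 0.006], 0], [[0, 0, 0], 0]]' | python3 jog.py - 20 >/dev/null; python3 st.py
echo '[[[0, 0, 0], 0], [[0, 0, 0], 0]]' | python3 jog.py - 14 >/dev/null; python3 st.py
echo '[[[0, 0, 0], 0], [[0, 0, 0], 0]]' | python3 jog.py - 11 >/dev/null; python3 st.py
echo '[[[0, 0, 0], 0], [[0, 0, 0], 0]]' | python3 jog.py - 11 >/dev/null; python3 st.py
```

```text
M [-0.049  0.059 -0.04 ] F [ 0.31  0.04 -3.47] z 0.11245382754677831 t 15.05
M [-0.009  0.081 -0.015] F [-0.38 -0.63 -3.42] z 0.09697390302635617 t 15.425
M [-0.082  0.081  0.049] F [ 0.02 -0.01 -3.12] z 0.0976710518974792 t 15.675
M [-0.088  0.139  0.029] F [ 0.52 -0.28 -2.15] z 0.09764098656415837 t 15.925
M [-0.068  0.053 -0.038] F [ 0.08  0.01 -2.83] z 0.0975687001898328 t 16.175
```

```bash
cat > ps.py <<'E'
# brightness on sample points of the near (-y) side face for tilts 0..50: how much of the predicted corner areas look like housing
from h import *
import sys
c=r.camera("side");g=cv2.GaussianBlur(cv2.cvtColor(c["pixels"],cv2.COLOR_RGB2GRAY),(3,3),0)
s=r.state();p=s["position"];gz=p[2]+.019
for th in range(0,50,7):
    t=np.radians(th);row=[]
    for a,q in((6,8),(39,8),(72,8),(6,40),(39,40),(72,40),(72,90)):
        da,dq=(a-42)/1e3,(q-93)/1e3
        x=da*np.cos(t)-dq*np.sin(t);z=gz+da*np.sin(t)+dq*np.cos(t)
        u,v=proj(c,np.array([*W(p[:2],GY,x,-.017),z]));row.append((int(g[int(round(v)),int(round(u))])))
    print(th,row)
cv2.imwrite("pics/ps.png",c["pixels"])
if len(sys.argv)>1:np.save(sys.argv[1],g)
E
python3 ps.py ref.npy
```

```text
0 [57, 174, 190, 60, 183, 184, 194]
7 [60, 174, 188, 121, 189, 187, 152]
14 [175, 181, 192, 180, 195, 182, 91]
21 [172, 193, 184, 175, 193, 186, 91]
28 [174, 192, 189, 181, 183, 185, 58]
35 [185, 193, 186, 173, 178, 196, 58]
42 [186, 190, 192, 185, 178, 188, 59]
49 [188, 190, 180, 195, 176, 189, 59]
```

```bash
cat > tilt.py <<'E'
# lower outline of the held housing against the first picture -> tilt of its near bottom edge
from h import *
c=r.camera("side");g=cv2.cvtColor(c["pixels"],cv2.COLOR_RGB2GRAY)
b=cv2.cvtColor(cv2.resize(cv2.imread("pics/side0.png"),(512,384),interpolation=cv2.INTER_AREA),cv2.COLOR_BGR2GRAY)
p=r.state()["position"];gz=p[2]+.019
m=((cv2.absdiff(g,b)>14)&(g>100)).astype(np.uint8);m[:, :215]=0;m[:,330:]=0;m[:190]=0;m[290:]=0
m=cv2.morphologyEx(m,cv2.MORPH_OPEN,np.ones((3,3)))
k=max(cv2.findContours(m,0,2)[0],key=cv2.contourArea)
print("contour",cv2.approxPolyDP(k,2.0,True)[:,0].tolist())
for th in (0,15,30,42):
    t=np.radians(th)
    f=lambda a,q,y:proj(c,np.array([*W(p[:2],GY,((a-42)*np.cos(t)-(q-93)*np.sin(t))/1e3,y),gz+((a-42)*np.sin(t)+(q-93)*np.cos(t))/1e3])).round().astype(int).tolist()
    print(th,"near FB,BB,BT,FT",[f(a,q,-.017) for a,q in((0,0),(78,0),(78,110),(0,110))])
E
python3 tilt.py
```

```text
contour [[272, 221], [269, 214], [243, 219], [236, 215], [232, 216], [233, 223], [238, 227], [265, 222], [270, 225], [269, 222]]
0 near FB,BB,BT,FT [[233, 243], [257, 237], [258, 212], [232, 217]]
15 near FB,BB,BT,FT [[241, 243], [264, 233], [256, 210], [231, 220]]
30 near FB,BB,BT,FT [[249, 241], [270, 228], [254, 209], [232, 223]]
42 near FB,BB,BT,FT [[255, 239], [274, 223], [251, 208], [232, 225]]
```

```bash
echo '[[[0, 0, 0], 0], [[0, 0, 0], 0]]' | python3 jog.py - 8 |grep -E 'width|grip_f|wrist'; python3 tilt.py|head -1
echo '[[[0, 0, 0], 0], [[0, 0, 0], 0]]' | python3 jog.py - 6|grep -E 'width|grip_f|wrist'; python3 tilt.py|head -1; python3 st.py
```

```text
wrist_force: [0.7, 1.3, -3.7]
gripper_width: 0.0338
grip_force: 8.0
contour [[272, 221], [269, 214], [243, 219], [236, 215], [232, 216], [233, 223], [238, 227], [265, 222], [270, 225], [269, 222]]
wrist_force: [-0.2, 0.3, -2.7]
gripper_width: 0.0335
grip_force: 6.0
contour [[272, 221], [268, 214], [243, 219], [237, 215], [232, 216], [233, 223], [238, 227], [265, 222], [270, 225], [269, 222]]
M [-0.032  0.06   0.016] F [-1.06 -0.09 -2.76] z 0.09755794523034954 t 16.875
```

```bash
echo '[[[0, 0, 0], 0], [[0, 0, 0], 0]]' | python3 jog.py - 4.5 |grep -E 'width|grip_f|wrist'; python3 tilt.py|head -1
echo '[[[0, 0, 0], 0], [[0, 0, 0], 0]]' | python3 jog.py - 3.5|grep -E 'width|grip_f|wrist'; python3 tilt.py|head -1; python3 st.py
```

```text
wrist_force: [-0.2, -0.0, -3.5]
gripper_width: 0.0344
grip_force: 4.5
contour [[231, 219], [236, 227], [263, 223], [267, 220], [268, 214], [241, 219], [232, 213]]
wrist_force: [0.3, -0.1, -3.7]
gripper_width: 0.0337
grip_force: 3.5
contour [[230, 213], [235, 228], [258, 224], [267, 220], [268, 216], [264, 214], [241, 219], [235, 212]]
M [-0.017 -0.005 -0.025] F [-0.15 -0.26 -3.2 ] z 0.09756020885171539 t 17.475
```

```bash
echo '[[[0, 0, 0], 0], [[0, 0, 0], 0]]' | python3 jog.py - 3.5|grep -E 'wrist'; python3 ps.py; python3 st.py; python3 - <<'E'
from h import *
im=r.camera("side")["pixels"];print(cv2.cvtColor(im,cv2.COLOR_RGB2GRAY)[208:254:2,222:278:2])
E
```

```text
wrist_force: [-0.2, 0.2, -2.9]
0 [56, 192, 190, 57, 183, 189, 194]
7 [58, 193, 194, 116, 178, 192, 152]
14 [195, 195, 191, 192, 178, 191, 90]
21 [191, 192, 184, 196, 177, 184, 90]
28 [193, 192, 178, 193, 181, 144, 58]
35 [189, 192, 183, 183, 192, 149, 58]
42 [184, 182, 183, 186, 192, 187, 59]
49 [194, 180, 159, 184, 191, 191, 58]
M [-0.045  0.029  0.038] F [ 0.46 -0.42 -2.71] z 0.09758139099338729 t 17.775
[[ 53  52  51  54  56  34  36  53  55  54  47  60  57  57  59  59  60  57
   57  59  61  83  77 209 138  42  63  63]
 [ 57  55  51  56  49  39  27  37  53  60  58  61  57  56  56  58  59  56
   59  61  64  65  51 184 177  46  47  67]
 [ 60  54  58  54  60 104 174  49  66  61  68  73  58  57  60  60  62  58
   59  69  68  54  51 164 126  87  44  61]
 [ 51  53  58  61 136 179 163  82  61  50  66  78  68  88  59  59  56  51
   51  66 105 135 170 156 108 112  55  45]
 [ 65  62  65  64  80 196 195 189 128  82  62  58  55  56  68 103 135 168
  172 204 204 189 198 127 109 111  85  42]
 [ 64  67  65  65  62 188 194 201 193 115  81 112 167 182 204 196 203 199
  202 203 174 168 206 109 108 1
[... 1301 characters left out ...]
 68  64  68  61  57  55  58  55  53 102 187 163 162 154 147 185 177 187
  175 182 173 170 179 176 190 191 190 164]
 [ 67  65  60  55  53  54  54  58  54  78 174 171 176 188 171 178 173 172
  171 188 190 191 191 191 188 190 191 191]
 [ 56  58  55  56  57  56  54  55  53  51 153 164 172 178 175 187 188 188
  192 189 190 190 188 190 187 196 186 178]
 [ 55  57  55  56  59  54  55  57  55  50 114 184 186 189 188 189 189 190
  189 189 194 193 192 203 163 157 127  68]
 [ 56  56  61  58  58  56  55  55  55  54  56 182 190 188 187 185 195 185
  192 193 157 138 103  75  63  60  64  55]
 [ 54  57  56  57  58  56  57  58  57  66  52 169 200 179 195 165 153 135
   81  74  66  62  69  64  66  66  68  63]]
```

The housing has rotated to about 14° tilt, hanging freely. I'll re-grip, raise it a little, move it over the lane, then lower with a light grip so the plate squares it up.

```bash
echo '[[[0, 0, 0], 0], [[0, 0, 0], 0], [[0, 0, -0.007], 0], [[0.004, 0, 0], 0], [[0.008, 0, 0], 0], [[0.01, 0, 0], 0], [[0.008, 0, 0], 0], [[0.004, 0, 0], 0], [[0, 0, 0], 0], [[0, 0, 0], 0]]' | python3 jog.py - 12
python3 -c "
from h import *
go(W(GO,GY,-.074),.090,GY)
s=r.state();print(s['joint_pos'])"
```

```text
clock: 19.08
position: [0.516, -0.1958, 0.1045]
tool_rot: [[0.998, 0.065, -0.0], [0.065, -0.998, 0.0], [-0.0, -0.0, -1.0]]
wrist_force: [-0.0, 0.4, -3.5]
gripper_width: 0.0337
grip_force: 12.0
turn 0.0006 shift [ 0.0001 -0.      0.0145] force [-0.   0.4 -3.5] t 19.07
[-7.78058944e-03  2.70643360e-01 -4.21805138e-01 -9.85211154e-05
 -8.78710033e-01  1.64379608e+00]
```

```bash
echo '[[[0, 0, 0.004], 0], [[0, 0, 0.004], 0], [[0, 0, 0.003], 0], [[0, 0, 0], 0]]' | python3 jog.py - 5|grep -E 'pos|wrist|grip_f'
for i in 1 ; do echo '[[[0, 0, 0.001], 0], [[0, 0, 0.001], 0], [[0, 0, 0.001], 0], [[0, 0, 0], 0]]' | python3 jog.py|grep -E 'pos|wrist'; python3 st.py; done
```

```text
position: [0.5172, -0.1958, 0.0941]
wrist_force: [1.5, 0.9, 0.9]
grip_force: 5.0
position: [0.518, -0.1959, 0.0918]
wrist_force: [2.1, 1.0, 6.6]
M [ 0.595 -0.691 -0.015] F [2.06 0.98 6.62] z 0.09179102296527272 t 20.075
```

```bash
echo '[[[0, 0, 0.001], 0], [[0, 0, 0.001], 0], [[0, 0, 0.001], 0], [[0, 0, 0], 0]]' | python3 jog.py|grep -E 'pos|wrist'; python3 st.py
```

```text
position: [0.518, -0.1958, 0.0888]
wrist_force: [2.1, 1.8, 5.4]
M [ 0.62  -0.695 -0.024] F [2.12 1.83 5.35] z 0.0887947214895071 t 20.575
```

```bash
python3 - <<'E'
from h import *
for n in("side","top"):
    c=r.camera(n);hs=cv2.cvtColor(c["pixels"],cv2.COLOR_RGB2HSV)
    m=(hs[...,0]>15)&(hs[...,0]<30)&(hs[...,1]>100)&(hs[...,2]>120)
    v,u=np.nonzero(m)
    for off in(0,.5):
        P=np.array([ray(c,a+off,b+off,.018) for a,b in zip(u,v)])
        k=(P[:,0]>.44)&(P[:,0]<.73)&(P[:,1]>-.26)&(P[:,1]<-.13);Q=P[k]
        R=np.array([[np.cos(GY),np.sin(GY)],[-np.sin(GY),np.cos(GY)]]);L=(Q-GO)@R.T
        for s in(-1,1):
            y=L[L[:,1]*s>8];print(n,off,s,len(y),"x",y[:,0].min().round(4),y[:,0].max().round(4),"y pct",np.percentile(y[:,1],[5,50,95]).round(4))
E
```

```text
Traceback (most recent call last):
ValueError: zero-size array to reduction operation minimum which has no identity
```

Bug: lengths are in m, so the 8 should be 0.008.

```bash
python3 - <<'E'
from h import *
for n in("side","top"):
    c=r.camera(n);hs=cv2.cvtColor(c["pixels"],cv2.COLOR_RGB2HSV)
    m=(hs[...,0]>15)&(hs[...,0]<30)&(hs[...,1]>100)&(hs[...,2]>120)
    v,u=np.nonzero(m)
    for off in(0,.5):
        P=np.array([ray(c,a+off,b+off,.018) for a,b in zip(u,v)])
        k=(P[:,0]>.44)&(P[:,0]<.73)&(P[:,1]>-.26)&(P[:,1]<-.13);Q=P[k]
        R=np.array([[np.cos(GY),np.sin(GY)],[-np.sin(GY),np.cos(GY)]]);L=(Q-GO)@R.T
        for s in(-1,1):
            y=L[L[:,1]*s>.008]
            if len(y): print(n,off,s,len(y),"x",y[:,0].min().round(4),y[:,0].max().round(4),"y pct",np.percentile(y[:,1],[5,50,95]).round(4))
E
```

```text
side 0 -1 168 x -0.1184 0.134 y pct [-0.0327 -0.0281 -0.0232]
side 0 1 91 x -0.1196 0.1316 y pct [0.0189 0.0233 0.0281]
side 0.5 -1 168 x -0.1175 0.1346 y pct [-0.0352 -0.0306 -0.0257]
side 0.5 1 91 x -0.1186 0.1322 y pct [0.0162 0.0206 0.0255]
top 0 -1 12 x -0.1185 -0.1036 y pct [-0.028  -0.0263 -0.0245]
top 0 1 23 x -0.1183 -0.0943 y pct [0.0228 0.0261 0.0292]
top 0.5 -1 12 x -0.12 -0.1051 y pct [-0.0295 -0.0277 -0.0259]
top 0.5 1 23 x -0.1198 -0.0959 y pct [0.0213 0.0246 0.0277]
```

```bash
echo '[[[0, 0, 0], 0], [[0, 0, 0], 0], [[0, 0, 0], 0]]' | python3 jog.py - 3 |grep -E 'wrist|pos'
echo '[[[0, 0, 0], 0], [[0, 0, 0], 0], [[0, 0, 0], 0], [[0, 0, 0], 0]]' | python3 jog.py 0.06 |grep -E 'pos|wrist|width'; python3 st.py; python3 tilt.py
```

```text
position: [0.5164, -0.1958, 0.0877]
wrist_force: [1.5, 0.4, 4.4]
position: [0.5161, -0.1958, 0.0874]
wrist_force: [0.2, -0.5, -0.8]
gripper_width: 0.0589
M [-0.006 -0.045  0.008] F [ 0.22 -0.51 -0.75] z 0.08738138467713288 t 21.6
contour [[279, 214], [251, 219], [252, 225], [248, 226], [249, 238], [252, 225], [278, 220]]
0 near FB,BB,BT,FT [[244, 243], [267, 237], [268, 212], [243, 217]]
15 near FB,BB,BT,FT [[251, 243], [274, 233], [267, 210], [243, 220]]
30 near FB,BB,BT,FT [[259, 241], [280, 228], [264, 209], [243, 223]]
42 near FB,BB,BT,FT [[265, 239], [283, 223], [262, 209], [243, 225]]
```

```bash
echo '[[[0, 0, -0.02], 0], [[0, 0, -0.04], 0], [[0, 0, -0.06], 0], [[0, 0, -0.05], 0], [[0, 0.06, 0], 0], [[0, 0.06, 0], 0], [[0, 0.06, 0], 0], [[0, 0, 0], 0]]' | python3 jog.py |grep -E 'pos|wrist'
cat > find.py <<'E'
# housing in lane: where it differs from the first pictures
from h import *
for n in("top","side"):
    c=r.camera(n);f=cv2.resize(cv2.imread(f"pics/{n}0.png"),(512,384),interpolation=cv2.INTER_AREA)[:,:,::-1]
    d=cv2.absdiff(c["pixels"],f).max(2)
    q=[proj(c,np.array([*W(GO,GY,x,y),z])) for x in(-.16,.16) for y in(-.05,.05) for z in(0,.13)]
    lo,hi=np.min(q,0).astype(int),np.max(q,0).astype(int)
    m=np.zeros(d.shape,np.uint8);m[lo[1]:hi[1],lo[0]:hi[0]]=(d>18)[lo[1]:hi[1],lo[0]:hi[0]]
    cs=[k for k in cv2.findContours(m,0,2)[0] if cv2.contourArea(k)>25]
    print(n,[cv2.approxPolyDP(k,2,True)[:,0].tolist() for k in cs])
    for gx in(-.078,-.070,.056):
      print(gx,"top corners",[proj(c,np.array([*W(GO,GY,gx+a,t),.118])).round(1).tolist() for a in(-.039,.039) for t in(-.017,.017)],"bottom",[proj(c,np.array([*W(GO,GY,gx+a,t),.008])).round(1).tolist() for a in(-.039,.039) for t in(-.017,.017)])
    cv2.imwrite(f"pics/{n}_now.png",c["pixels"][:,:,::-1])
E
python3 find.py
```

```text
position: [0.5272, -0.3789, 0.256]
wrist_force: [-0.1, -0.7, -0.0]
top [[[336, 219], [332, 227], [331, 223], [332, 227], [328, 230], [327, 237], [336, 237]], [[290, 180], [292, 212], [298, 213], [297, 187], [293, 186]], [[290, 174], [290, 177], [316, 178]], [[336, 141], [330, 149], [319, 180], [311, 182], [306, 188], [300, 187], [301, 213], [307, 217], [303, 227], [294, 227], [304, 228], [301, 237], [306, 237], [310, 226], [309, 237], [315, 226], [329, 226], [328, 192], [336, 191], [336, 162], [331, 173], [327, 168]]]
-0.078 top corners [[323.5, 219.8], [311.0, 219.8], [322.2, 191.4], [309.8, 191.5]] bottom [[315.9, 223.8], [304.6, 223.9], [314.7, 198.3], [303.6, 198.3]]
-0.07 top corners [[323.4, 216.8], [310.9, 216.9], [322.0, 188.6], [309.7, 188.6]] bottom [[315.7, 221.2], [304.5, 221.2], [314.6, 195.7], [303.5, 195.8]]
0.056 top corners [[321.2, 171.7], [309.0, 171.7], [319.9, 145.0], [307.9, 145.0]] bottom [[313.9, 180.4], [302.9, 180.5], [312.9, 156.2], [302.0, 156.2]]
side [[[291, 192], [298, 202], [299, 198], [295, 192]], [[246, 189], [247, 199], [252, 199], [256, 203], [253,
[... 157 characters left out ...]
225], [290, 229], [292, 225], [312, 220], [316, 213], [314, 211], [291, 217], [280, 199], [280, 195], [286, 193], [282, 195], [281, 190], [285, 191], [289, 186], [296, 185], [262, 185], [266, 207], [258, 203], [260, 198], [256, 185]]]
-0.078 top corners [[243.2, 218.6], [240.1, 211.2], [268.0, 213.6], [264.4, 206.3]] bottom [[243.2, 243.9], [240.3, 236.3], [266.6, 238.7], [263.2, 231.4]]
-0.07 top corners [[245.7, 218.1], [242.6, 210.7], [270.5, 213.1], [266.9, 205.9]] bottom [[245.6, 243.3], [242.7, 235.8], [268.9, 238.2], [265.5, 230.9]]
0.056 top corners [[285.3, 210.1], [281.4, 203.0], [308.7, 205.3], [304.3, 198.4]] bottom [[282.9, 235.1], [279.2, 227.9], [305.0, 230.2], [300.9, 223.2]]
```

```bash
echo '[[[0, -0.06, 0], 0], [[0, -0.06, 0], 0], [[0, -0.06, 0], 0], [[0, -0.06, 0], 0], [[0, -0.06, 0], 0], [[0, -0.06, 0], 0], [[-0.02, -0.03, 0], 0], [[0, 0, 0], 0]]' | python3 jog.py |grep -E 'pos|wrist'
python3 find.py | grep -E 'top \[|side'
python3 - <<'E'
from h import *
g=cv2.cvtColor(r.camera("top")["pixels"],cv2.COLOR_RGB2GRAY);print(g[182:232:2,294:334:2])
E
```

```text
position: [0.4811, 0.0151, 0.2583]
wrist_force: [0.6, -0.0, -0.3]
top [[[290, 186], [292, 212], [298, 213], [297, 187]], [[312, 182], [315, 207], [311, 209], [310, 183], [306, 188], [300, 187], [301, 213], [314, 215], [315, 224], [318, 224], [317, 218], [320, 217], [317, 214], [322, 210], [322, 188], [319, 187], [319, 182]]]
side [[[272, 204], [266, 208], [269, 212], [263, 212], [261, 207], [247, 211], [250, 239], [252, 232], [275, 227], [274, 223], [269, 223], [267, 226], [251, 228], [252, 225], [273, 221], [276, 218], [276, 210]]]
[[231 217 176 220 215 235 235 236 221 206 132 151 209 155 179 179 172 101
  103 103]
 [231 238 176 201 204 235 235 234 136 241 213 234 238 237 236 241 173 100
  104 105]
 [167 242 177 220 230 237 238 141 138 240 223 237 235 237 223 237 239 134
  140 140]
 [175 122 165 167 166 175 185 129 136 241 212 235 236 235 210 223 237 131
  138 136]
 [177  98 159 190 182 158 130 132 152 247 237 243 243 244 229 219 238 149
  136 137]
 [175 183 181 183 174 145 131 132 137 248 225 245 244 244 243 236 239 101
   86  83]
 [176 181 180 162 176 161 129 126 134 249 162 193 2
[... 864 characters left out ...]
 236 210
   81  86]
 [234 237 177 156 229 233 226 224 226 225 190 155 149 216 221 236 235 210
   81  86]
 [234 236 176 158 164 232 230 220 223 223 188 154 143 162 222 230 235 210
   81  86]
 [234 237 176 166 226 232 236 220 223 221 224 152 130 217 204 221 235 225
   78  85]
 [235 236 174 166 218 232 236 219 224 222 222 150 125 215 224 222 230 226
   77  84]
 [235 235 239 170 207 236 236 227 224 223 222 155 135 234 224 223 231 240
   75  85]
 [223 220 224 223 218 187 197 183 184 183 174 181 166 158 158 155 161 157
   81  85]
 [ 76  77  77  77  76  76  77  77  78  78  78  78  79  78  78  78  78  78
   85  84]
 [ 78  78  78  78  79  80  81  79  79  80  80  79  79  81  79  80  79  80
   79  78]]
```

The masks show the housing standing upright in the lane, top edges at v≈183 to 209.5 and plug near (316,196) in the top view. Its centre is at gauge x≈−50 mm, all on the robot's side of the bar. Next I go behind it with closed fingers.

```bash
python3 -c "
from h import *
go(W(GO,GY,-.125,-.001),.035,GY)"
echo '[[[0, 0.045, 0], 0], [[0, 0.05, 0], 0], [[0, 0.05, 0], 0], [[0, 0.05, 0], 0], [[0, 0.015, 0], 0], [[-0.02, 0, 0], 0], [[0, 0, 0.04], 0], [[0, 0, 0], 0], [[0, 0, 0], 0]]' | python3 jog.py 0 20|grep -E 'pos|wrist|width'
python3 -c "
from h import *
go(W(GO,GY,-.125,-.001),.035,GY)"
```

```text
turn 0.0021 shift [-0.0309  0.2113  0.223 ] force [-0.2 -0.1  0.2] t 23.9
position: [0.4768, -0.1983, 0.2189]
wrist_force: [0.3, 0.3, 0.4]
gripper_width: 0.0001
turn 0.0015 shift [-0.0115  0.001   0.1839] force [0.3 0.3 0.4] t 25.02
```

```bash
echo '[[[-0.012, 0.001, 0], 0], [[0, 0, 0.05], 0], [[0, 0, 0.05], 0], [[0, 0, 0.05], 0], [[0, 0, 0.033], 0], [[0, 0, 0], 0], [[0, 0, 0], 0]]' | python3 jog.py|grep -E 'pos|wrist|width'
python3 -c "
from h import *
go(W(GO,GY,-.053,-.001),.035,GY)"
```

```text
position: [0.4649, -0.2002, 0.0358]
wrist_force: [-0.3, 0.3, -0.2]
gripper_width: 0.0004
turn 0.0008 shift [ 0.0724 -0.0001  0.0008] force [-0.3  0.3 -0.2] t 25.9
```

Now push gently: 20 mm approach, then small steps.

```bash
echo '[[[0.006, 0, 0], 0], [[0.006, 0, 0], 0], [[0.005, 0, 0], 0], [[0.005, 0, 0], 0], [[0.004, 0, 0], 0], [[0.004, 0, 0], 0], [[0.004, 0, 0], 0]]' | python3 jog.py|grep -E 'pos|wrist'
echo '[[[0.005, 0, 0], 0], [[0.005, 0, 0], 0], [[0.005, 0, 0], 0], [[0.005, 0, 0], 0]]' | python3 jog.py|grep -E 'pos|wrist'
echo '[[[0.005, 0, 0], 0], [[0.005, 0, 0], 0], [[0.005, 0, 0], 0], [[0.003, 0, 0], 0], [[0, 0, 0], 0], [[0, 0, 0], 0]]' | python3 jog.py|grep -E 'pos|wrist'
python3 -c "
from h import *
go(W(GO,GY,-.053,-.001),.035,GY)"
```

```text
position: [0.4986, -0.198, 0.0345]
wrist_force: [-1.8, -0.4, 1.4]
position: [0.5187, -0.1967, 0.0345]
wrist_force: [-1.7, -0.2, 1.2]
position: [0.5363, -0.1955, 0.0344]
wrist_force: [-0.6, -0.0, -0.3]
turn 0.0006 shift [ 0.0009  0.     -0.0006] force [-0.6 -0.  -0.3] t 28.02
```

```bash
echo '[[[-0.02, 0, 0], 0], [[-0.02, 0, -0.03], 0], [[0, 0, -0.05], 0], [[0, 0, -0.05], 0], [[0, 0, -0.05], 0], [[0, 0, -0.04], 0], [[0.05, 0, 0], 0], [[0.05, 0, 0], 0], [[0.012, 0, 0], 0], [[0, 0, 0], 0]]' | python3 jog.py 0.06|grep -E 'pos|wrist|width'
python3 -c "
from h import *
go(W(GO,GY,.022,-.001),.088,GY)"
python3 find.py|grep -E '^side \['
```

```text
position: [0.6084, -0.1906, 0.2538]
wrist_force: [-1.2, -0.8, -0.5]
gripper_width: 0.0598
turn 0.0008 shift [0.0036 0.0002 0.1658] force [-1.2 -0.8 -0.5] t 29.27
side [[[268, 206], [267, 215], [272, 233], [270, 236], [273, 235], [274, 227], [279, 227], [282, 233], [283, 225], [287, 233], [287, 222], [277, 205]], [[282, 203], [293, 223], [296, 223], [299, 209], [294, 200]]]
```

```bash
echo '[[[0.004, 0, 0], 0], [[0, 0, 0.05], 0], [[0, 0, 0.05], 0], [[0, 0, 0.04], 0], [[0, 0, 0.02], 0], [[0, 0, 0.005], 0], [[0, 0, 0], 0], [[0, 0, 0], 0]]' | python3 jog.py|grep -E 'pos|wrist|width'
echo '[[[0, 0, 0], 0], [[0, 0, 0], 0], [[0, 0, 0], 0], [[0, 0, 0], 0]]' | python3 jog.py 0.02 12|grep -E 'pos|wrist|width|grip_f'
python3 -c "
from h import *
go(W(GO,GY,.09,-.001),.088,GY)"
```

```text
position: [0.613, -0.1907, 0.0911]
wrist_force: [-0.3, -0.7, 0.7]
gripper_width: 0.0601
position: [0.6122, -0.1905, 0.0897]
wrist_force: [0.3, 0.9, 1.3]
gripper_width: 0.0338
grip_force: 12.0
turn 0.0007 shift [0.0678 0.     0.0017] force [0.3 0.9 1.3] t 30.88
```

```bash
echo '[[[0.004, 0, 0], 0], [[0.006, 0, 0], 0], [[0.007, 0, 0], 0], [[0.007, 0, 0], 0], [[0, 0, 0], 0]]' | python3 jog.py|grep -E 'pos|wrist|width'
echo '[[[0.007, 0, 0], 0], [[0.007, 0, 0], 0], [[0.008, 0, 0], 0], [[0.008, 0, 0], 0], [[0.006, 0, 0], 0], [[0.004, 0, 0], 0], [[0, 0, 0], 0], [[0, 0, 0], 0]]' | python3 jog.py|grep -E 'pos|wrist|width'
```

```text
position: [0.6348, -0.1891, 0.0903]
wrist_force: [-8.3, 1.4, 10.5]
gripper_width: 0.0344
position: [0.6759, -0.1863, 0.0895]
wrist_force: [-0.0, -0.7, -3.5]
gripper_width: 0.0339
```

```bash
python3 st.py; python3 find.py|grep -E '^(side|0.056|top)'; python3 - <<'E'
from h import *
c=r.camera("side");g=cv2.cvtColor(c["pixels"],cv2.COLOR_RGB2GRAY);print(g[200:244:2,266:322:2])
for n in("side0",):
    b=cv2.cvtColor(cv2.resize(cv2.imread("pics/side0.png"),(512,384),interpolation=cv2.INTER_AREA),cv2.COLOR_BGR2GRAY)
    print((cv2.absdiff(g,b)>14).astype(int)[200:244:2,266:322:2])
E
```

```text
M [-0.052 -0.063  0.019] F [-0.01 -0.69 -3.52] z 0.08948927242760725 t 32.5
top [[[298, 198], [298, 223], [301, 224]], [[308, 178], [306, 180], [314, 182], [315, 224], [318, 224], [317, 218], [320, 217], [317, 216], [316, 182], [323, 183], [322, 180], [319, 182], [315, 178]], [[334, 121], [304, 121], [300, 129], [302, 143], [290, 144], [290, 173], [296, 173], [296, 154], [299, 155], [300, 173], [312, 173], [314, 166], [319, 173], [321, 155], [336, 156], [326, 154], [328, 149], [336, 148], [325, 144], [333, 143], [331, 138], [336, 134]]]
0.056 top corners [[321.2, 171.7], [309.0, 171.7], [319.9, 145.0], [307.9, 145.0]] bottom [[313.9, 180.4], [302.9, 180.5], [312.9, 156.2], [302.0, 156.2]]
side [[[282, 216], [280, 226], [284, 226], [285, 231], [281, 229], [283, 235], [287, 233], [288, 224]], [[283, 199], [292, 222], [303, 223], [297, 225], [297, 230], [303, 229], [312, 213], [329, 210], [332, 201], [308, 207], [303, 204], [304, 201], [306, 203], [304, 200], [301, 205], [297, 196], [297, 200], [287, 199], [286, 202], [284, 197]], [[280, 187], [281, 194], [287, 197], [293, 197], [296, 1
[... 3454 characters left out ...]
0 0 0 0 0 1 1 1 0 1 1 0 0 0 0 0 0 1 0 0 0 0 0 0 0]
 [0 0 0 0 0 0 0 1 1 1 0 0 1 0 0 0 0 0 1 1 0 0 0 0 0 0 0 0]
 [0 0 0 0 0 0 0 1 0 1 1 0 0 0 0 0 1 1 1 1 0 0 0 0 0 0 0 0]
 [0 0 0 0 0 0 0 0 0 1 1 0 0 0 0 0 1 1 1 1 0 0 0 0 0 0 0 0]
 [0 0 0 0 0 0 0 0 0 1 1 0 0 0 0 0 1 1 1 0 0 0 0 0 0 0 0 0]
 [0 0 0 0 0 0 1 1 0 0 1 0 0 0 0 0 1 0 0 0 0 0 0 0 0 0 0 0]
 [0 0 0 0 1 1 0 0 1 1 1 1 0 0 0 0 0 0 0 0 0 0 0 0 0 0 0 0]
 [0 0 1 1 0 1 0 1 0 1 1 0 0 0 0 0 0 0 0 0 0 0 0 0 0 0 0 0]
 [0 1 1 0 1 1 0 0 0 0 0 0 0 0 0 0 0 0 0 0 0 0 0 0 0 0 0 0]
 [1 0 0 0 0 0 0 0 0 0 0 0 0 0 0 0 0 0 0 0 0 0 0 0 0 0 0 0]
 [0 0 0 0 0 0 0 1 0 1 0 0 0 0 0 0 0 0 0 0 0 0 0 0 0 0 0 0]
 [0 0 0 0 0 0 1 0 0 0 0 0 0 0 0 0 0 0 0 0 0 0 0 0 0 0 0 0]]
```

The side view is ambiguous because the bridge post is in the way. Fz ≈ −3.5 N says the housing hangs in the grip, so it came slightly off the plate. I'll lower it with a light grip until it stands.

```bash
echo '[[[0, 0, 0.001], 0], [[0, 0, 0.001], 0], [[0, 0, 0], 0]]' | python3 jog.py - 6|grep -E 'pos|wrist'; python3 st.py
echo '[[[0, 0, 0.001], 0], [[0, 0, 0.001], 0], [[0, 0, 0], 0]]' | python3 jog.py - 5|grep -E 'pos|wrist'; python3 st.py
python3 -c "
from h import *
c=r.camera('side');p=r.state()['position']
print((p[:2]-GO)@[np.cos(GY),np.sin(GY)])
for z in(.15,.165):print(z,[proj(c,np.array([*W(p[:2],GY,x,y),z])).round().tolist() for x in(-.039,.039) for y in(-.097,.097)])"
```

```text
position: [0.6761, -0.1864, 0.0879]
wrist_force: [-0.1, 0.4, -0.7]
M [0.13  0.306 0.007] F [-0.05  0.35 -0.7 ] z 0.08787184854806276 t 33.025
position: [0.677, -0.1865, 0.0871]
wrist_force: [-1.1, 1.7, 5.2]
M [0.476 0.472 0.044] F [-1.14  1.66  5.19] z 0.08705889768873071 t 33.4
0.08715023430701578
0.15 [[307.0, 218.0], [282.0, 178.0], [331.0, 213.0], [304.0, 174.0]]
0.165 [[307.0, 214.0], [283.0, 175.0], [332.0, 209.0], [305.0, 171.0]]
```

```bash
echo '[[[0, 0, 0], 0], [[0, 0, 0], 0], [[0, 0, 0], 0]]' | python3 jog.py - 3 |grep -E 'wrist|pos'
echo '[[[0, 0, 0], 0], [[0, 0, 0], 0], [[0, 0, 0], 0], [[0, 0, -0.005], 0], [[0, 0, -0.02], 0], [[0, 0, -0.04], 0], [[0, 0, -0.06], 0], [[0, 0, -0.05], 0], [[0, 0, 0], 0]]' | python3 jog.py 0.06 |grep -E 'pos|wrist|width'
echo '[[[0, -0.05, 0], 0], [[0, -0.06, 0], 0], [[0, -0.06, 0], 0], [[-0.03, -0.05, 0], 0], [[-0.06, 0, 0], 0], [[-0.06, 0, 0], 0], [[-0.03, 0, 0], 0], [[0, 0, 0], 0]]' | python3 jog.py |grep -E 'pos|wrist|width'
python3 find.py | grep -E '^(top|side|0.05)'
python3 - <<'E'
from h import *
g=cv2.cvtColor(r.camera("top")["pixels"],cv2.COLOR_RGB2GRAY);print(g[128:184:2,294:334:2])
E
```

```text
position: [0.6761, -0.1864, 0.0857]
wrist_force: [-0.7, 0.8, 3.9]
position: [0.6782, -0.1869, 0.2669]
wrist_force: [0.2, -0.4, -0.8]
gripper_width: 0.0598
position: [0.4802, 0.0212, 0.2612]
wrist_force: [0.6, -0.4, -0.2]
gripper_width: 0.0602
top [[[305, 178], [302, 181], [314, 182], [317, 217], [318, 180]], [[291, 154], [291, 173], [295, 173], [296, 156]], [[320, 147], [308, 148], [304, 156], [299, 154], [301, 173], [321, 173], [321, 160], [318, 158], [321, 155]]]
0.056 top corners [[321.2, 171.7], [309.0, 171.7], [319.9, 145.0], [307.9, 145.0]] bottom [[313.9, 180.4], [302.9, 180.5], [312.9, 156.2], [302.0, 156.2]]
side [[[274, 206], [281, 218], [279, 235], [282, 225], [286, 235], [288, 224]], [[302, 198], [282, 203], [290, 217], [301, 216], [292, 220], [293, 223], [300, 223], [297, 227], [302, 226], [298, 231], [303, 229], [308, 208]]]
0.056 top corners [[285.3, 210.1], [281.4, 203.0], [308.7, 205.3], [304.3, 198.4]] bottom [[282.9, 235.1], [279.2, 227.9], [305.0, 230.2], [300.9, 223.2]]
[[ 77  77  76  77  77  78  76  76  77  77  78  77  78  77  77  77  78  77
   77  77]
 [ 77  78
[... 1586 characters left out ...]
 193  81
   82  82]
 [175 177 175 170 192 139 128 128 211 235 238 243 244 244 240 236 191  80
   83  82]
 [175 177 175 169 183 138 129 130 188 235 237 244 244 244 239 236 204  85
   89  84]
 [174 176 176 163 183 146 127 129 173 245 219 243 241 240 238 236 202  85
   88  88]
 [238 238 238 238 237 238 239 239 238 237 236 236 236 236 233 233 235 239
  239 239]
 [238 237 237 237 237 237 237 237 237 236 236 236 235 235 235 234 234 234
  235 235]
 [138 140 140 133 136 134 128 128 128 127 127 124 133 133 149 156 161 109
  112 112]
 [236 219 177 211 217 152 142 106 148 138 131 134 157 152 169 180 168 100
  103 124]
 [231 218 176 220 216 234 229 229 226 229 155 128 231 143 166 179 171 101
  104 104]]
```

The masks show it upright with its plug near (315,160), centre at gauge x≈+50 mm, so its front is only about 5 mm past the bar. I'll slide it about 18 mm further, held lower and centred.

```bash
echo '[[[0.05, 0, 0], 0], [[0.06, 0, 0], 0], [[0.03, 0.05, 0], 0], [[0.015, 0.05, 0], 0], [[0, 0.05, 0], 0], [[0, 0.05, 0], 0], [[0, 0.02, 0], 0], [[0, 0, 0], 0], [[0, 0, 0], 0]]' | python3 jog.py |grep -E 'pos|wrist|width'
python3 -c "
from h import *
go(W(GO,GY,.054,-.001),.070,GY)"
```

```text
position: [0.6513, -0.1875, 0.2599]
wrist_force: [-0.3, 0.2, 1.0]
gripper_width: 0.06
turn 0.0007 shift [-0.0074  0.0005  0.1899] force [-0.3  0.2  1. ] t 37.23
```

```bash
echo '[[[-0.007, 0.001, 0], 0], [[0, 0, 0.05], 0], [[0, 0, 0.06], 0], [[0, 0, 0.05], 0], [[0, 0, 0.02], 0], [[0, 0, 0.009], 0], [[0, 0, 0], 0], [[0, 0, 0], 0]]' | python3 jog.py |grep -E 'pos|wrist|width'
echo '[[[0, 0, 0], 0], [[0, 0, 0], 0], [[0, 0, 0], 0], [[0, 0, 0], 0]]' | python3 jog.py 0.02 35 |grep -E 'pos|wrist|width|grip_f'
```

```text
position: [0.6451, -0.1893, 0.0732]
wrist_force: [-0.1, 1.0, -0.3]
gripper_width: 0.0597
position: [0.6442, -0.1895, 0.0718]
wrist_force: [-0.3, 0.0, 1.6]
gripper_width: 0.034
grip_force: 35.0
```

```bash
echo '[[[0.002, 0, 0], 0], [[0.003, 0, 0], 0], [[0.004, 0, 0], 0], [[0.004, 0, 0], 0], [[0.003, 0, 0], 0], [[0.002, 0, 0], 0], [[0, 0, 0], 0]]' | python3 jog.py |grep -E 'pos|wrist|width'
echo '[[[0, 0, 0], 0], [[0, 0, 0], 0]]' | python3 jog.py - 4 |grep -E 'wrist|pos'
echo '[[[0, 0, 0], 0], [[0, 0, 0], 0], [[0, 0, 0], 0], [[0, 0, -0.005], 0], [[0, 0, -0.02], 0], [[0, 0, -0.04], 0], [[0, 0, -0.06], 0], [[0, 0, -0.06], 0], [[0, 0, 0], 0]]' | python3 jog.py 0.06 |grep -E 'pos|wrist|width'
echo '[[[0, -0.05, 0], 0], [[0, -0.06, 0], 0], [[0, -0.06, 0], 0], [[-0.03, -0.05, 0], 0], [[-0.06, 0, 0], 0], [[-0.06, 0, 0], 0], [[-0.03, 0, 0], 0], [[0, 0, 0], 0]]' | python3 jog.py |grep -E 'pos|wrist|width'
python3 find.py | grep -E '^(top|side|0.05)'
python3 - <<'E'
from h import *
g=cv2.cvtColor(r.camera("top")["pixels"],cv2.COLOR_RGB2GRAY);print(g[130:182:2,306:326:2])
# bystanders / row: changes against the first picture, outside lane and arm
c=r.camera("top");f=cv2.resize(cv2.imread("pics/top0.png"),(512,384),interpolation=cv2.INTER_AREA)[:,:,::-1]
d=cv2.absdiff(c["pixels"],f).max(2);m=cv2.morphologyEx((d>60).astype(np.uint8),cv2.MORPH_OPEN,np.ones((3,3)))
print([cv2.boundingRect(k) for k in cv2.findContours(m,0,2)[0]])
gg=cv2.cvtColor(c["pixels"],cv2.COLOR_RGB2GRAY)[145:200,130:205]
n,l,s,ce=cv2.connectedComponentsWithStats((gg<90).astype(np.uint8));print([(s[i,4],(ce[i]+[130,145]).round(1).tolist()) for i in range(1,n) if s[i,4]<30])
E
```

```text
position: [0.6624, -0.1884, 0.0718]
wrist_force: [-3.9, -1.0, 5.8]
gripper_width: 0.0336
position: [0.6624, -0.1884, 0.0717]
wrist_force: [-2.0, 0.6, 5.0]
position: [0.6648, -0.189, 0.2638]
wrist_force: [-1.1, 0.3, 0.1]
gripper_width: 0.0602
position: [0.4664, 0.0193, 0.2573]
wrist_force: [0.4, 0.1, 0.5]
gripper_width: 0.0601
top [[[307, 180], [314, 182], [317, 212], [316, 182], [324, 182]], [[290, 148], [291, 172], [295, 173], [295, 149]], [[320, 140], [310, 140], [304, 150], [299, 149], [301, 173], [317, 173], [321, 167]]]
0.056 top corners [[321.2, 171.7], [309.0, 171.7], [319.9, 145.0], [307.9, 145.0]] bottom [[313.9, 180.4], [302.9, 180.5], [312.9, 156.2], [302.0, 156.2]]
side [[[282, 216], [284, 229], [281, 230], [283, 235], [286, 235], [288, 224]], [[309, 198], [284, 204], [293, 223], [306, 223], [297, 226], [298, 231], [308, 228], [303, 226], [309, 224], [312, 216], [313, 203]]]
0.056 top corners [[285.3, 210.1], [281.4, 203.0], [308.7, 205.3], [304.3, 198.4]] bottom [[282.9, 235.1], [279.2, 227.9], [305.0, 230.2], [300.9, 223.2]]
[[ 77  77  76  77  78  77  78  78  78  78]
 [
[... 917 characters left out ...]
8 237 236 234 233 233 233]
 [236 237 237 236 236 236 235 235 234 234]
 [134 134 133 132 133 124 133 132 142 156]
 [169 158 156 152 157 140 156 153 155 169]]
[(237, 378, 4, 3), (225, 378, 5, 3), (231, 377, 5, 3), (109, 349, 16, 35), (85, 328, 17, 40), (206, 213, 11, 6), (229, 210, 4, 3), (245, 208, 12, 6), (235, 208, 6, 4), (95, 205, 13, 15), (243, 203, 7, 6), (219, 192, 8, 4), (251, 190, 10, 13), (267, 184, 12, 6), (232, 179, 23, 14), (260, 177, 4, 11), (8, 171, 132, 151), (15, 165, 43, 38), (249, 161, 9, 8), (313, 156, 6, 15), (292, 149, 4, 16), (120, 149, 88, 62), (300, 146, 14, 27), (309, 141, 13, 13), (257, 136, 8, 28), (250, 131, 7, 5), (203, 114, 36, 7)]
[(np.int32(1), [191.0, 164.0])]
```

It now stands upright at gauge x≈+70 mm, with its front about 25 mm past the bar. I'll move the arm aside and check the row and bystanders.

```bash
echo '[[[0, 0.06, 0], 0], [[0, 0.06, 0], 0], [[0, 0.06, 0], 0], [[0, 0.06, 0], 0], [[0, 0.06, 0], 0], [[0, 0.06, 0], 0], [[0, 0.06, 0], 0], [[0, 0.06, 0], 0], [[0, 0, 0], 0]]' | python3 jog.py |grep -E 'pos|wrist'
python3 - <<'E'
from h import *
c=r.camera("top");f=cv2.resize(cv2.imread("pics/top0.png"),(512,384),interpolation=cv2.INTER_AREA)[:,:,::-1]
def holes(im):
    gg=cv2.cvtColor(np.ascontiguousarray(im),cv2.COLOR_RGB2GRAY)[145:200,130:205]
    n,l,s,ce=cv2.connectedComponentsWithStats((gg<100).astype(np.uint8));return [(int(s[i,4]),(ce[i]+[130,145]).round(1).tolist()) for i in range(1,n) if 4<s[i,4]<30]
print(holes(f),holes(c["pixels"]))
# bystanders: patch shift by phase correlation / template match
for nm,(u,v) in dict(jar=(249,203),mid=(250,166),beaker=(95,210),weight=(388,235),back=(250,122),screw=(393,178),dish=(249,256)).items():
    t=f[v-17:v+17,u-17:u+17];R=cv2.matchTemplate(c["pixels"][v-25:v+25,u-25:u+25],np.ascontiguousarray(t),cv2.TM_CCOEFF_NORMED)
    _,s,_,p=cv2.minMaxLoc(R);print(nm,round(s,2),p[0]-8,p[1]-8)
E
```

```text
position: [0.4988, -0.4638, 0.2531]
wrist_force: [-0.3, 1.0, -0.2]
[(7, [191.0, 161.7]), (6, [165.7, 164.8]), (8, [140.0, 167.5]), (7, [152.7, 166.0])] [(10, [191.0, 161.8]), (12, [165.5, 164.7]), (12, [140.0, 167.5]), (10, [152.8, 166.1]), (22, [203.7, 174.9])]
jar 0.93 0 0
mid 0.99 0 0
beaker 0.99 0 0
weight 0.03 -8 6
back 1.0 0 0
screw 0.23 -2 -8
dish 1.0 0 0
```

```bash
python3 -c "
from rig import r
print(r.state()['clock'],r.close_job())"
```

```text
the job is handed in; nothing more can be done
43.35 None
```

I handed the job in at 43 s: the vent housing stands upright on the gauge plate, its near face about 25 mm past the bar, and the row is undisturbed. It was pushed until the plug was about under the bar, then gripped from the far side and slid the rest of the way, lifting about 1 mm off the plate at one point. I saw no sign of it touching the bridge. The bystanders I could check had not moved; the weight and screwdriver were hidden behind the arm in the last view.

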